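Hold a stepped mandrel in the mandrel rest

TASK

Lay the stepped steel mandrel flat in the channel of the mandrel rest, square handle towards the fixed end stop and thin end towards the tailstock. Then slide the tailstock up until the mandrel is held endwise between the end stop and the tailstock's pad with no gap at either end, and let go. Leave the glass jar standing where it is.

Things in the scene. Friction and masses are not known exactly. Their poses are not given: they have to be found in the camera images.
- rest: Mandrel rest, fixed: grey bed 84 mm wide (x), 345 long (y -175 to +170), origin at underside, x = 0 on channel centre line. Channel floor 18 mm above the bench. Aluminium lips: inner walls at x = +-21, bevelled out to +-28, tops 28 mm above bench. End stop: grey block 84 wide at y = +140 to +170, top 68 mm above bench. The tailstock slides on the lips at the -y end.
- stop_face (a point): Middle of the end stop's flat face that looks along the channel (rest's y = +140 mm), 34 mm above the bench, the height of a laid mandrel's axis. Axes as the rest's.
- tail_pad (a point): Centre of the flat end of the tailstock's pad, a 22 mm steel disc that looks towards the end stop, 34 mm above the bench; axes as the rest's. Tailstock: dark plate 80 x 50 (y) mm, 30 to 42 mm above bench; grey block on it 54 x 50 mm, top at 76; black fixed knob to 84. Its flat back face, for pushing, lies 70 mm behind this point, away from the end stop.
- tailstock (a joint): Travel of the tailstock in m along the rest's +y, towards the end stop; range 0 (fully back) to 0.125. At 0 the pad lies 240 mm from the end stop's face. It slides with about 4 N of friction and stays where it is left; only the mandrel stops it where it should.
- mandrel: Stepped steel mandrel, 150 mm long, 0.3 to 0.6 kg, lying loose along its x. Square handle 32 x 32 mm from x = -50 to +20 mm, then a round step 24 mm in diameter to x = +60, then one of 16 mm to x = +100 (thin end). Axis 16 mm above the underside. Origin at the underside, nearly below the centre of mass: a good place to grasp the handle, across y.
- mandrel_tip (a point): Centre of the mandrel's thin end face (its x = +100 mm). Axes as the mandrel's.
- mandrel_butt (a point): Centre of the mandrel's handle end face (its x = -50 mm). Axes as the mandrel's.
- jar: Closed glass jar with a white lid, 60 mm in diameter and 80 mm high, standing near the end stop's end of the rest; origin at the centre of its underside.
Things that resemble listed ones, but are neither listed nor needed, are in the scene too. Leave any green or yellow look-alike of the mandrel alone.

How it is judged:
By the outcome, as a careful person would: the job done as asked, in the order asked, and still so for the second after the job is handed in, with the robot touching nothing.
It also fails if it takes over 48 s, if anything falls off the work surface, if the arm or the gripper's body presses on something with over 40 N, if the wrist force passes 120 N, or if a joint passes its speed limit or range.

ROBOT

A 6-joint arm with a two-finger parallel gripper is mounted at the origin on the work surface. World frame = base frame: x ahead of the robot, y to its left, z up, the work surface at z = 0. Lengths are in m, angles in rad, forces in N, time in s.
With the tool pointing down it reaches from about 0.275 to 0.75 m from the base axis. Payload 10.2 kg.
Tool frame: the origin (TCP) lies at the very end of the fingers, on their centre line; the grasp point (between the pads) lies 19 mm behind it; z points along the fingers, y is the direction in which the jaws open and shut (so a half turn about z gives the same grasp; the last joint's range is limited). The gripper opens to 88 mm and grips with 3 to 60 N. Pads are 18 mm wide; open, the fingers measure 123 mm over their backs; the gripper's body (75 mm by 187 mm) begins 45 mm behind the grasp point.
Start: joints at [-0.223, 0.313, 1.498, -0, 1.331, -0.223], TCP at [0.525, -0, 0.217] pointing down, gripper open.
Joint ranges: [-2.94, 2.94], [-0.97, 2.17], [0.19, 2.56], [-1.23, 4.37], [0.02, 3.11], [-2.88, 2.88]. Speed limits (rad/s): [2.39, 2.39, 3.01, 3.14, 3.14, 3.14].

INTERFACE

Orientations are given as a unit quaternion [w, x, y, z].
In Python, from station import env, snapshot, camera_model gives the robot as it stands.
- The arm moves only by the tool step_arm, never from a script. Its argument "rows" is one flat list of numbers, 7 for each row, row after row: the shift along the world's x, y, z in m, then the turn, a rotation vector about the world's x, y, z in rad, then the opening, from -1 (shut) to 1 (fully open). In form: [tx, ty, tz, wx, wy, wz, gripper, tx, ty, tz, wx, wy, wz, gripper, ...]. A call has 1 to 8 rows; each row is the pose to reach, as a shift and turn from the pose measured when the call began; what a row does not reach only later rows make up. A row lasts 1/8 s, in which the tool goes at most 62.5 mm and 10.7 degrees, less where a joint would pass 70% of its speed; a pose out of reach is approached as far as the arm can. A call with a gripper value outside its range is refused whole. The fingers move at their own pace and stop on an object; the grip force is fixed at half the most. Time passes only in rows, so rows that repeat a pose let the fingers close. It gives the time, the measured TCP pose, the force and the opening at its end, in the units of the state.
- env.read_state(): the state, without advancing time (a new reading comes with each control period).
- snapshot(name): name is "scene" or "side" or "wrist"; returns the picture (400x640x3 uint8, blue, green, red); there is no depth.
- camera_model(name): a dict with "intrinsics" (3x3 intrinsics, pixels), "eye" and "attitude" of the camera in the world. Camera axes: x right, y up, looking along -z (the intrinsics and any distortion apply to the point x, -y, -z); pixel columns grow to the right and rows downward; lengths in m; the calibration is good to about 2 mm. A picture is of the moment at which its call begins: read the wrist's pose just before it. camera_model takes no time and is no camera call; for the wrist camera it gives the pose at the moment of the call.
- env.hand_in(): hands the job in, once; it reports no verdict.
The state is a dict: "clock": time; "qpos": joint angles; "dq": joint speeds; "tau": joint torques, N m; "eef_pos": TCP position; "tool_rot": TCP orientation; "ft_force": force on the tool from outside, world axes, zero at the start; "ft_torque": the same for the moment, N m; "opening": finger opening in m.
Only numpy, scipy, OpenCV 4.12 (cv2) and the standard library are available. Lean on these libraries where they do the work, as an engineer would, in place of code of your own. Each camera call takes 0.05 s, during which the arm holds its last target.

## Working session

There is one attempt and no reset: what is moved stays moved. The work goes in short steps, Python scripts to look and compute and a tool call to move; the robot and the scene stay as the last step left them, time stands still between calls to the robot, and variables do not carry over. Pictures are saved under pics/ and viewed, and the job is handed in when it is done.

Besides the shell and the picture viewer there is one more tool, called after "Emit:" as a command line: name --argument value ..., lists and objects as JSON in quotes. step_arm: Moves the arm, as the interface text tells. Its arguments: {"type":"object","properties":{"rows":{"type":"array"}},"required":["rows"]}

```bash
ls; mkdir -p pics
python3 - <<'E'
from station import env, snapshot, camera_model
import cv2
for n in ("scene","side","wrist"):
    m=camera_model(n); print(n,m)
    cv2.imwrite(f"pics/{n}0.png",snapshot(n))
print(env.read_state())
E
```

```text
pics
scene {'intrinsics': array([[419.17076788,   0.        , 318.66438688],
       [  0.        , 419.17076788, 198.44604314],
       [  0.        ,   0.        ,   1.        ]]), 'eye': array([0.95778728, 0.50228818, 0.53701373]), 'attitude': array([0.35568412, 0.17524878, 0.42433117, 0.814076  ])}
side {'intrinsics': array([[444.85732753,   0.        , 319.26891733],
       [  0.        , 444.85732753, 190.38770426],
       [  0.        ,   0.        ,   1.        ]]), 'eye': array([ 0.02835215, -0.58342241,  0.75489424]), 'attitude': array([ 0.87506785,  0.38630064, -0.1225375 , -0.26459901])}
wrist {'intrinsics': array([[298.89403559,   0.        , 312.59360475],
       [  0.        , 298.89403559, 201.31994567],
       [  0.        ,   0.        ,   1.        ]]), 'eye': array([0.52468422, 0.07946921, 0.38431113]), 'attitude': array([ 9.88143457e-01, -1.53529052e-01,  1.02959045e-03, -5.27232822e-04])}
{'clock': 0.15, 'qpos': array([-2.23397493e-01,  3.13340229e-01,  1.49823609e+00, -3.53628967e-06,
        1.33101441e+00, -2.23407494e-01]), 'dq': array([ 0.00160902, -0.00125617, -0.00222747, -0.00103989,  0.00111348,
        0.00128268]), 'tau': array([ 1.56247002e-03, -4.02303922e+01, -2.52316958e+01,  6.93405792e-02,
        3.44249513e-02, -9.17278635e-05]), 'eef_pos': array([5.24797745e-01, 3.41488726e-05, 2.16092918e-01]), 'tool_rot': array([-4.21369268e-04,  7.07102860e-01,  7.07110526e-01, -2.67379683e-04]), 'ft_force': array([0.79366778, 0.54948687, 0.04969832]), 'ft_torque': array([-0.00097215,  0.02152625, -0.05212244]), 'opening': 0.08795090385880144}
```

View pics/scene0.png

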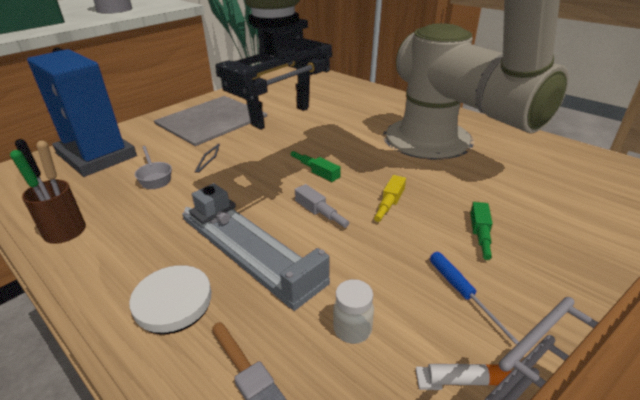

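View pics/side0.png

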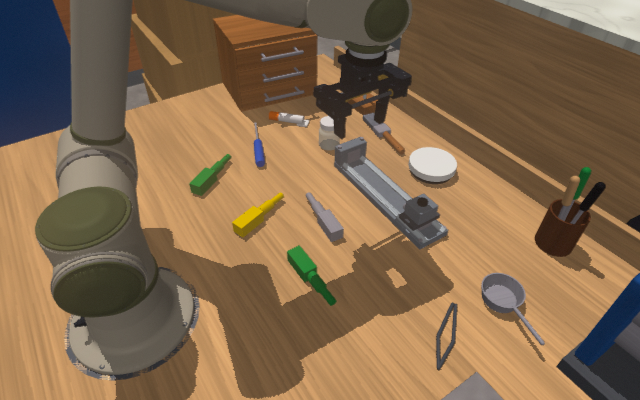

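View pics/wrist0.png

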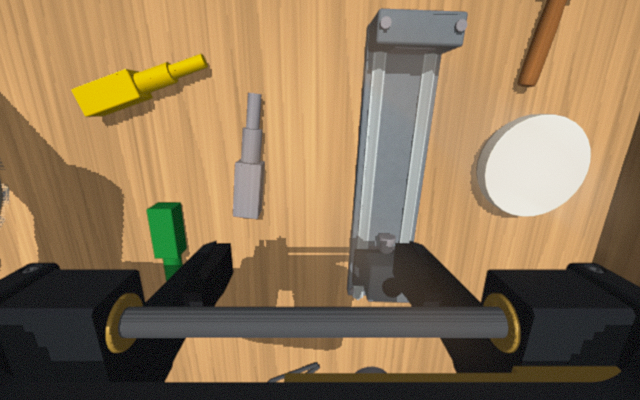

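Scene/side/wrist: the grey steel mandrel is at scene (320,205), side (325,215) and wrist (249,160). Its look-alikes are yellow at wrist (140,85), green at wrist (167,235), and a second green at scene (482,228). The rest is at wrist (400,150), with the stop at the top (+y) and the tailstock at the bottom. Next I take a close crop to check the choice.

```bash
cat > h.py <<'E'
from station import env, snapshot, camera_model
import cv2, numpy as np
from scipy.spatial.transform import Rotation as R
def rot(q): return R.from_quat([q[1],q[2],q[3],q[0]])
def ray(m,uv):
    K=m['intrinsics']; p=np.linalg.inv(K)@np.array([uv[0],uv[1],1.0])
    return rot(m['attitude']).apply([p[0],-p[1],-p[2]])
def onz(m,uv,z):
    d=ray(m,uv); e=m['eye']; return e+d*(z-e[2])/d[2]
def tri(m1,u1,m2,u2):
    d1,d2=ray(m1,u1),ray(m2,u2); A=np.stack([d1,-d2],1)
    s=np.linalg.lstsq(A,m2['eye']-m1['eye'],rcond=None)[0]
    a=m1['eye']+s[0]*d1;b=m2['eye']+s[1]*d2
    return (a+b)/2,np.linalg.norm(a-b)
def proj(m,P):
    c=rot(m['attitude']).inv().apply(np.asarray(P,float)-m['eye']); K=m['intrinsics']
    return np.array([K[0,0]*c[...,0]/-c[...,2]+K[0,2],K[1,1]*-c[...,1]/-c[...,2]+K[1,2]]).T
E
python3 - <<'E'
import cv2
a=cv2.imread('pics/wrist0.png'); 
cv2.imwrite('pics/c1.png',cv2.resize(a[80:230,220:290],None,fx=4,fy=4,interpolation=cv2.INTER_CUBIC))
cv2.imwrite('pics/c2.png',cv2.resize(a[0:310,340:475],None,fx=1.9*1,fy=1.9,interpolation=cv2.INTER_CUBIC))
b=cv2.imread('pics/scene0.png'); cv2.imwrite('pics/c3.png',cv2.resize(b[170:310,170:390],None,fx=3.6,fy=3.6,interpolation=cv2.INTER_CUBIC))
E
```

```text
(no output)
```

View pics/c1.png

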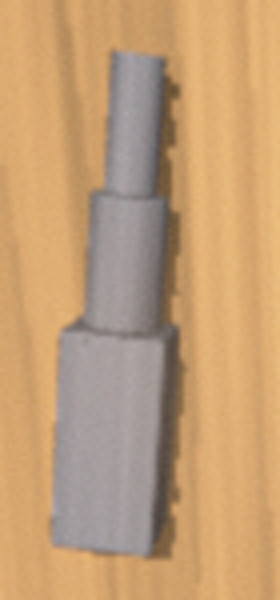

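View pics/c2.png

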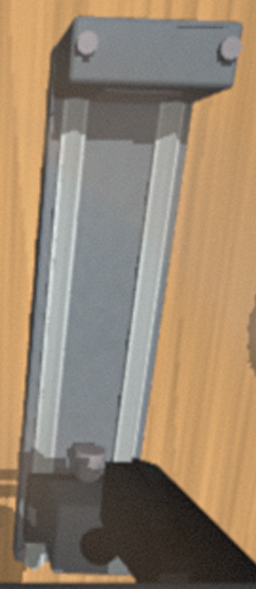

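View pics/c3.png

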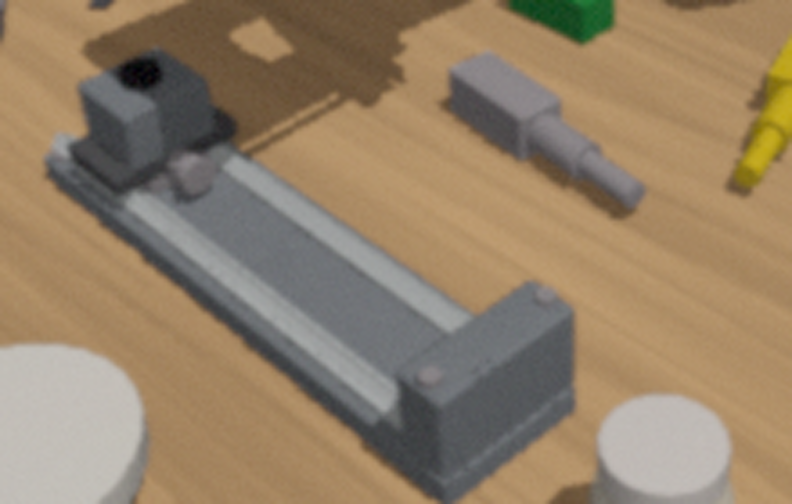

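The crop confirms the grey stepped mandrel, thin end towards +y. Now I measure it.

Run:
```python
from h import *
np.set_printoptions(precision=4,suppress=True)
w=camera_model('wrist'); s=camera_model('scene')
f=lambda p:(220+p[0]/4,80+p[1]/4)
C=[onz(w,f(p),.032) for p in [(63,333),(166,333),(152,553),(52,547)]]
for c in C: print(c)
print('sizes',[np.linalg.norm(C[i]-C[(i+1)%4]) for i in range(4)])
t=onz(w,f((137,53)),.022);print('tip',t)
b=(C[2]+C[3])/2; fr=(C[0]+C[1])/2; print('len',np.linalg.norm((t-b)[:2]),'ang',np.degrees(np.arctan2(*(t-b)[1::-1])),np.degrees(np.arctan2(*(fr-b)[1::-1])))
g=lambda p:(340+p[0]/1.9,p[1]/1.9); k=lambda p:(170+p[0]/3.6,170+p[1]/3.6)
S=[onz(w,g(p),.068) for p in [(72,82),(237,92),(243,23),(77,17)]]
print('stop wrist');[print(x) for x in S];print([np.linalg.norm(S[i]-S[(i+1)%4]) for i in range(4)])
S2=[onz(s,k(p),.068) for p in [(530,283),(398,378),(440,408),(573,312)]]
print('stop scene');[print(x) for x in S2];print([np.linalg.norm(S2[i]-S2[(i+1)%4]) for i in range(4)])
# mandrel scene: handle top corners
M=[onz(s,k(p),.032) for p in [(562,100),(516,128),(450,73),(490,53)]]
print('mandrel scene');[print(x) for x in M];print([np.linalg.norm(M[i]-M[(i+1)%4]) for i in range(4)])
# jar lid
print('jar',onz(s,k((663,438)),.08))
```

```text
[0.4326 0.0148 0.032 ]
[0.4632 0.0148 0.032 ]
[ 0.4551 -0.0551  0.032 ]
[ 0.4237 -0.0531  0.032 ]
sizes [np.float64(0.0306412928561025), np.float64(0.07038329730964435), np.float64(0.0314272049705806), np.float64(0.0684785508677763)]
tip [0.4575 0.0936 0.022 ]
len 0.1487472610957055 ang 83.01631404380457 82.97132115358613
stop wrist
[0.5863 0.1364 0.068 ]
[0.6695 0.1318 0.068 ]
[0.6677 0.162  0.068 ]
[0.5869 0.1647 0.068 ]
[np.float64(0.0832892876798703), np.float64(0.030328046000429886), np.float64(0.08090088147049955), np.float64(0.02832265311368211)]
stop scene
[0.5878 0.1398 0.068 ]
[0.6695 0.1394 0.068 ]
[0.6693 0.1652 0.068 ]
[0.5888 0.1674 0.068 ]
[np.float64(0.08168797879710749), np.float64(0.025802196713708446), np.float64(0.08054644240535018), np.float64(0.02756358188595829)]
mandrel scene
[0.433  0.0179 0.032 ]
[0.4706 0.017  0.032 ]
[ 0.4571 -0.0506  0.032 ]
[ 0.4258 -0.048   0.032 ]
[np.float64(0.03761127645029302), np.float64(0.0689538834879094), np.float64(0.03139912074047176), np.float64(0.06626258785531793)]
jar [0.6279 0.251  0.08  ]
```

Run:
```python
from h import *
np.set_printoptions(precision=4,suppress=True)
w=camera_model('wrist'); s=camera_model('scene'); d=camera_model('side')
a=cv2.imread('pics/wrist0.png')
# brightness profiles along rows to find the bright lips
for v in (75,110,150,190,225):
    r=a[v-1:v+2,350:450].astype(float).mean(0); g=r.mean(1); sat=r.max(1)-r.min(1)
    ok=(g>135)&(sat<45); u=np.where(ok)[0]+350
    grp=np.split(u,np.where(np.diff(u)>1)[0]+1); grp=[(x[0],x[-1]) for x in grp if len(x)>4]
    print(v,grp)
    if len(grp)==2:
        print([onz(w,(e,v),.028)[:2] for gg in grp for e in (gg[0]-.5,gg[1]+.5)], 'mid', np.mean([onz(w,(e,v),.028)[:2] for gg in grp for e in (gg[0]-.5,gg[1]+.5)],0))
b=cv2.imread('pics/scene0.png')
c=b.astype(int); g=c.mean(2); sat=c.max(2)-c.min(2)
m=((g>130)&(sat<30)).astype(np.uint8)*255
z=np.zeros_like(m); z[195:290,190:310]=m[195:290,190:310]
cv2.imwrite('pics/m1.png',cv2.resize(z[180:310,170:340],None,fx=4,fy=4))
e=cv2.imread('pics/side0.png')
cv2.imwrite('pics/c4.png',cv2.resize(e[110:250,300:460],None,fx=4,fy=4,interpolation=cv2.INTER_CUBIC))
```

```text
75 [(np.int64(366), np.int64(408)), (np.int64(421), np.int64(434))]
[array([0.5825, 0.1121]), array([0.6299, 0.112 ]), array([0.6431, 0.112 ]), array([0.6585, 0.112 ])] mid [0.6285 0.112 ]
110 [(np.int64(368), np.int64(414)), (np.int64(417), np.int64(432))]
[array([0.5867, 0.0752]), array([0.6402, 0.0751]), array([0.6425, 0.0751]), array([0.6607, 0.0751])] mid [0.6325 0.0751]
150 [(np.int64(365), np.int64(382)), (np.int64(384), np.int64(394)), (np.int64(412), np.int64(424))]
190 [(np.int64(362), np.int64(374)), (np.int64(406), np.int64(418))]
[array([ 0.5844, -0.0194]), array([ 0.6005, -0.0194]), array([ 0.6388, -0.0194]), array([ 0.6548, -0.0195])] mid [ 0.6196 -0.0194]
225 [(np.int64(359), np.int64(371)), (np.int64(402), np.int64(413))]
[array([ 0.5828, -0.066 ]), array([ 0.5995, -0.066 ]), array([ 0.638, -0.066]), array([ 0.6534, -0.066 ])] mid [ 0.6184 -0.066 ]
```

View pics/c4.png

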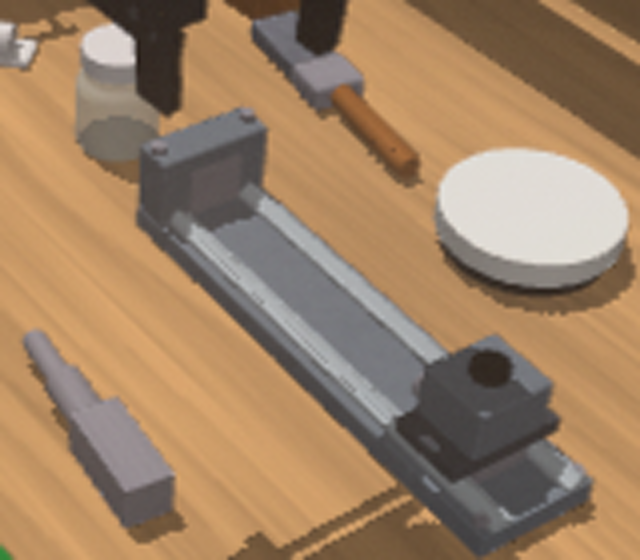

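The mandrel origin is about (0.446,-0.003), its x axis at 83°. The handle sides (31×69 mm) and overall length (149 mm) match the description. It needs about a 175° turn, and joint 6's range rules that out in one grasp. So I will turn it 90° on the bench, regrasp, and turn it the rest.

Emit:
step_arm --rows '[-0.04,-0.001,-0.05,0,0,-0.06,1,-0.078,-0.0025,-0.1,0,0,-0.122,1,-0.078,-0.0025,-0.15,0,0,-0.122,1,-0.078,-0.0025,-0.185,0,0,-0.122,1,-0.078,-0.0025,-0.203,0,0,-0.122,1,-0.078,-0.0025,-0.203,0,0,-0.122,1]'

```text
clock: 0.9
eef_pos: [0.446, -0.0023, 0.0122]
tool_rot: [-0.002, 0.749, 0.663, -0.001]
ft_force: [0.2, 0.5, 0.1]
opening: 0.0887
```

Run:
```python
from h import *
cv2.imwrite('pics/side1.png',cv2.resize(snapshot('side')[110:310,220:460],None,fx=3,fy=3))
```

```text
(no output)
```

View pics/side1.png

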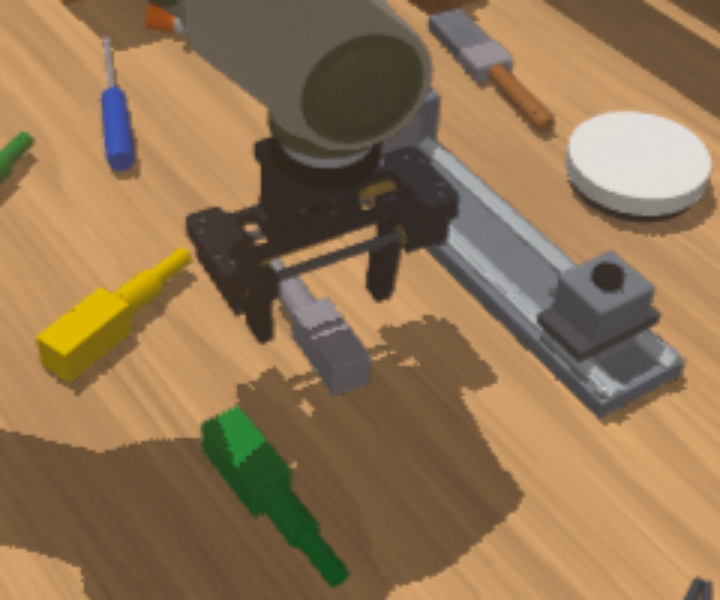

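The side view shows the fingers straddling the handle, with all other objects clear. Closing now.

Emit:
step_arm --rows '[0,0,0,0,0,0,-1,0,0,0,0,0,0,-1,0,0,0,0,0,0,-1,0,0,0,0,0,0,-1,0,0,0,0,0,0,-1,0,0,0.02,0,0,0,-1,0,0,0.04,0,0,0,-1,0,0,0.04,0,0,0,-1]'

```text
clock: 1.95
eef_pos: [0.4474, -0.0026, 0.054]
tool_rot: [0.0, 0.749, 0.663, 0.0]
ft_force: [-0.3, 0.2, -0.0]
opening: 0.0102
```

Run:
```python
from h import *
print(env.read_state()['opening'])
cv2.imwrite('pics/side2.png',cv2.resize(snapshot('side')[110:310,220:460],None,fx=3,fy=3))
cv2.imwrite('pics/wrist2.png',snapshot('wrist'))
cv2.imwrite('pics/scene2.png',cv2.resize(snapshot('scene')[110:310,220:460],None,fx=3,fy=3))
print(env.read_state()['opening'])
```

```text
0.01017665850362411
-1.867086396228776e-05
```

View pics/side2.png

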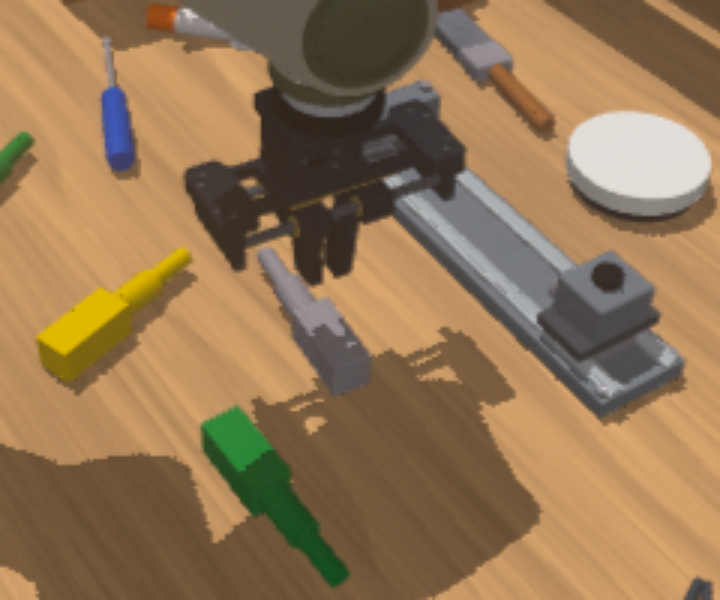

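View pics/wrist2.png

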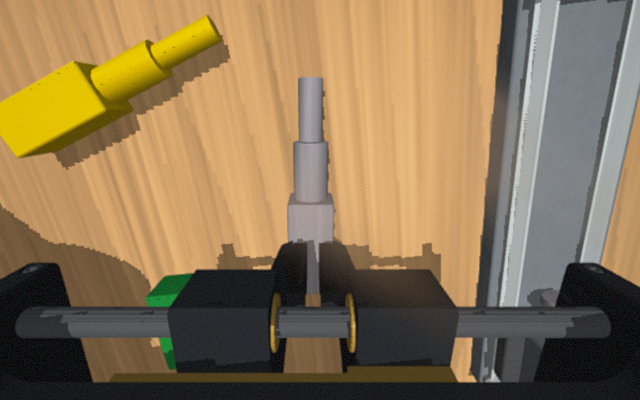

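View pics/scene2.png

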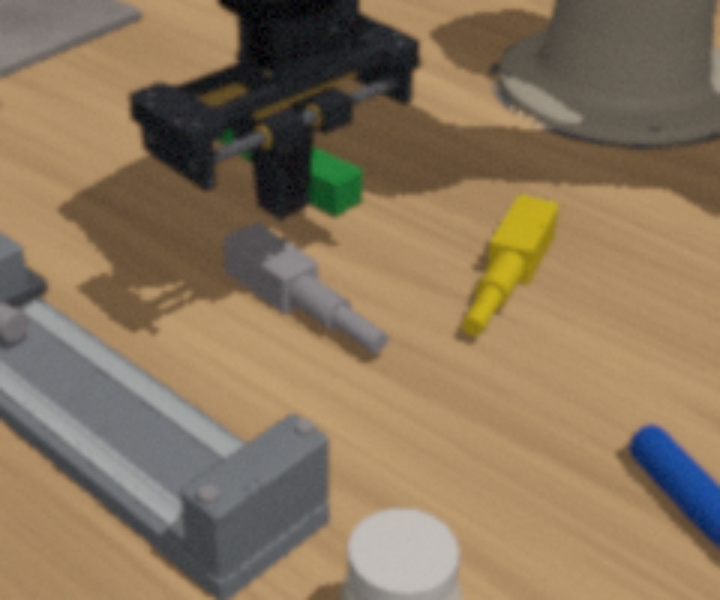

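The fingers are slow (about 80 mm/s), so I lifted before they closed. The mandrel was not moved. I repeat with a smaller opening and a longer wait.

Emit:
step_arm --rows '[0,0,0,0,0,0,0.4,0,0,0,0,0,0,0.4,0,0,0,0,0,0,0.4,0,0,0,0,0,0,0.4,0,0,0,0,0,0,0.4,0,0,0,0,0,0,0.4]'

```text
clock: 2.85
eef_pos: [0.4463, -0.0024, 0.0524]
tool_rot: [-0.001, 0.749, 0.663, -0.001]
ft_force: [0.4, -0.1, -0.7]
opening: 0.058
```

Emit:
step_arm --rows '[0,0,-0.025,0,0,0,0.4,0,0,-0.041,0,0,0,0.4,0,0,-0.041,0,0,0,-1,0,0,-0.041,0,0,0,-1,0,0,-0.041,0,0,0,-1,0,0,-0.041,0,0,0,-1,0,0,-0.041,0,0,0,-1]'

```text
clock: 3.72
eef_pos: [0.4464, -0.0024, 0.0116]
tool_rot: [-0.001, 0.749, 0.663, -0.001]
ft_force: [-0.8, 0.6, 0.1]
opening: 0.0139
```

Run:
```python
from h import *
s=env.read_state(); print(s['opening'],s['eef_pos'])
cv2.imwrite('pics/side3.png',cv2.resize(snapshot('side')[150:270,260:400],None,fx=5,fy=5))
cv2.imwrite('pics/scene3.png',cv2.resize(snapshot('scene')[150:270,250:400],None,fx=5,fy=5))
cv2.imwrite('pics/wrist3.png',snapshot('wrist'))
print(env.read_state()['opening'])
```

```text
0.013890270014278045 [ 0.44643909 -0.00236777  0.01164516]
0.001986108889901494
```

View pics/side3.png

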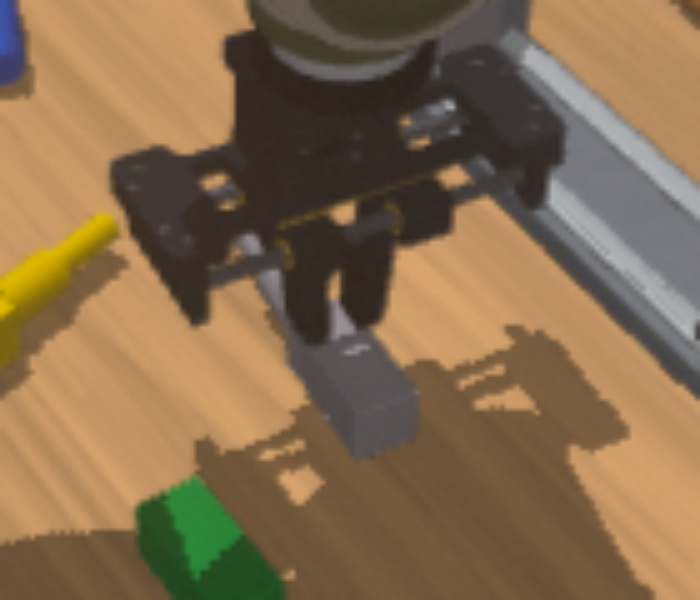

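View pics/scene3.png

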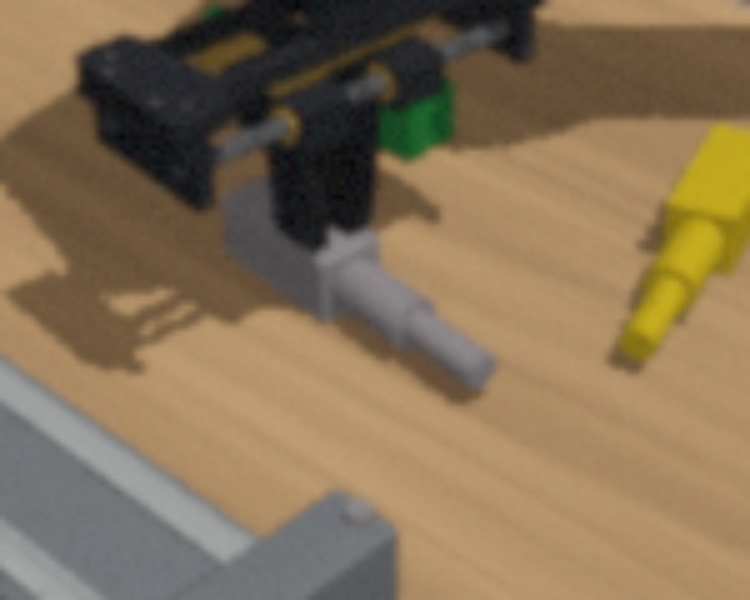

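View pics/wrist3.png

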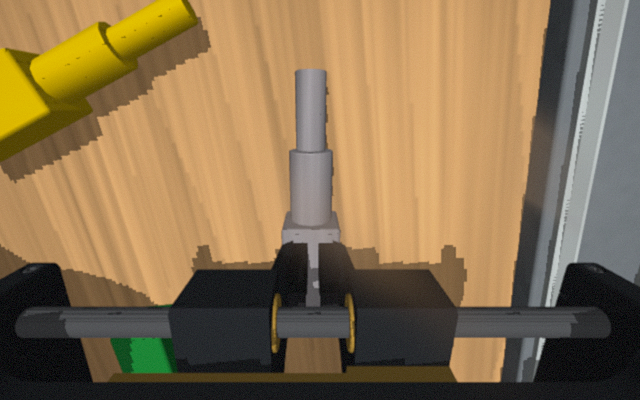

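The fingers look as if they are above the handle rather than beside it. I triangulate the fingertips to check their height.

Run:
```python
from h import *
np.set_printoptions(precision=4,suppress=True)
s=camera_model('scene'); d=camera_model('side'); st=env.read_state()
print(st['eef_pos'],st['opening'],st['qpos'], camera_model('wrist')['eye'])
print('+x finger',tri(d,(333,214.4),s,(312,199)))
print('-x finger',tri(d,(322,217.6),s,(320,196)))
print('TCP proj side',proj(d,st['eef_pos']),'scene',proj(s,st['eef_pos']))
for z in (.0,.012,.032,.04,.05): print(z,proj(d,[.446,-.0024,z]),proj(s,[.446,-.0024,z]))
# mandrel via both: handle butt-end top corners side c: (360,410)... tip
print('butt top -x',tri(d,(260+353/5,150+413/5),s,(250+225/5,150+187/5)))
print('tipcentre top',tri(d,(300+35/4,110+333/4),s,(170+632/3.6,170+190/3.6)))
print('handle/step top corner +x', tri(d,(300+118/4,110+398/4),s,(170+562/3.6,170+100/3.6)))
print('stop corners', tri(d,(300+140/4,110+152/4),s,(170+530/3.6,170+283/3.6)),tri(d,(300+265/4,110+125/4),s,(170+398/3.6,170+378/3.6)))
```

```text
[ 0.4464 -0.0024  0.0115] 0.001986108889901494 [-0.2689  0.4423  1.9449  0.0001  0.757  -0.1469] [0.4561 0.0764 0.1798]
+x finger (array([ 0.4578, -0.0056,  0.0301]), np.float64(0.00930961270307246))
-x finger (array([ 0.4343, -0.0007,  0.0281]), np.float64(0.0033079763486350026))
TCP proj side [325.9183 220.8611] scene [314.8886 204.6782]
0.0 [325.6973 224.3627] [315.1132 208.9372]
0.012 [325.7997 220.7847] [314.9922 204.4097]
0.032 [325.9739 214.6954] [314.7861 196.7047]
0.04 [326.0449 212.2143] [314.7021 193.5657]
0.05 [326.1347 209.0756] [314.5959 189.5947]
butt top -x (array([ 0.4346, -0.0575,  0.0268]), np.float64(0.02326873755853503))
tipcentre top (array([0.4588, 0.0918, 0.02  ]), np.float64(0.0021224422619131843))
handle/step top corner +x (array([0.45  , 0.0142, 0.0367]), np.float64(0.028762663193350673))
stop corners (array([0.5839, 0.1461, 0.0707]), np.float64(0.014389540951978157)) (array([0.6686, 0.1367, 0.0654]), np.float64(0.0018770427322402931))
```

Contrary to the description, the fingertips appear about 18 mm above the reported TCP, just above the handle (no contact force). I lift and measure this cleanly against the wooden background.

Emit:
step_arm --rows '[0,0,0.04,0,0,0,-1,0,0,0.06,0,0,0,-1,0,0,0.06,0,0,0,-1]'

```text
clock: 4.25
eef_pos: [0.447, -0.0025, 0.0724]
tool_rot: [-0.0, 0.749, 0.663, 0.0]
ft_force: [1.0, -0.6, -0.3]
opening: 0.0005
```

Run:
```python
from h import *
np.set_printoptions(precision=4,suppress=True)
st=env.read_state(); print(st['eef_pos'],st['opening'])
d=camera_model('side');s=camera_model('scene')
print(proj(d,st['eef_pos']),proj(s,st['eef_pos']))
a=snapshot('side');b=snapshot('scene')
cv2.imwrite('pics/side4.png',cv2.resize(a[160:240,280:380],None,fx=7,fy=7,interpolation=cv2.INTER_CUBIC))
cv2.imwrite('pics/scene4.png',cv2.resize(b[130:230,260:370],None,fx=6,fy=6,interpolation=cv2.INTER_CUBIC))
```

```text
[ 0.447  -0.0025  0.0724] 0.00047978811215093403
[326.7445 201.7613] [313.968  180.6979]
```

View pics/side4.png

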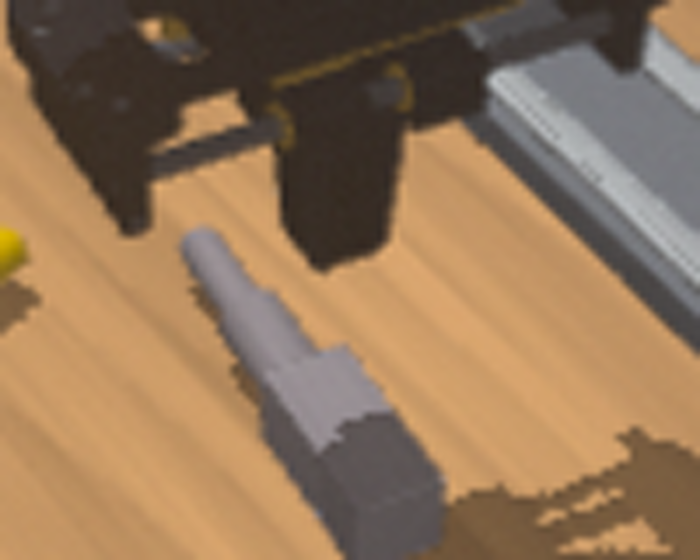

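View pics/scene4.png

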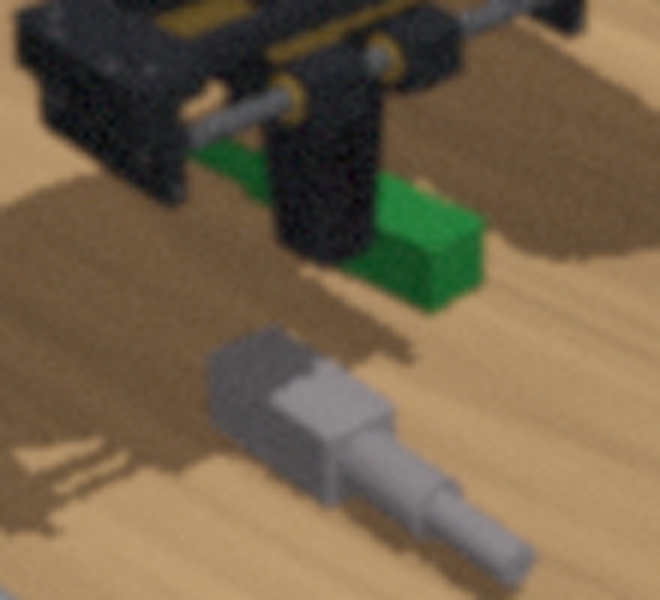

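Side fingertip at about (328,195.5) against TCP projection (326.7,201.8). Scene fingertip at about (314,171.5) against (314,180.7). Both views put the real fingertips about 20 mm above the reported TCP, so I correct for that: fingertip at 13 mm means reported z ≈ -0.007.

Emit:
step_arm --rows '[0,0,0,0,0,0,0.3,0,0,0,0,0,0,0.3,0,0,0,0,0,0,0.3,0,0,0,0,0,0,0.3,0,0,-0.02,0,0,0,0.3,0,0,-0.04,0,0,0,0.3,0,0,-0.06,0,0,0,0.3,0,0,-0.06,0,0,0,0.3]'

```text
clock: 5.35
eef_pos: [0.4452, -0.0021, 0.01]
tool_rot: [-0.003, 0.749, 0.663, -0.002]
ft_force: [0.9, -0.6, 0.5]
opening: 0.0575
```

Emit:
step_arm --rows '[0,0,-0.01,0,0,0,0.3,0,0,-0.018,0,0,0,0.3,0,0,-0.018,0,0,0,0.3]'

```text
clock: 5.72
eef_pos: [0.445, -0.002, -0.0084]
tool_rot: [-0.003, 0.749, 0.663, -0.002]
ft_force: [0.2, 0.7, -0.1]
opening: 0.0573
```

Emit:
step_arm --rows '[0,0,0,0,0,0,-1,0,0,0,0,0,0,-1,0,0,0,0,0,0,-1,0,0,0,0,0,0,-1,0,0,0,0,0,0,-1,0,0,0,0,0,0,-1]'

```text
clock: 6.48
eef_pos: [0.4451, -0.0021, -0.0082]
tool_rot: [-0.003, 0.749, 0.663, -0.002]
ft_force: [-1.6, -0.4, 5.6]
opening: 0.032
```

Gripped: the opening is 32 mm. Lifting and turning -90°.

Emit:
step_arm --rows '[0,0,0.03,0,0,0,-1,0,0,0.05,0,0,0,-1,0,0,0.05,0,0,-0.18,-1,0,0,0.05,0,0,-0.36,-1,0,0,0.05,0,0,-0.54,-1,0,0,0.05,0,0,-0.72,-1,0,0,0.05,0,0,-0.9,-1,0,0,0.05,0,0,-0.9,-1]'

```text
clock: 7.48
eef_pos: [0.4446, -0.002, 0.0413]
tool_rot: [-0.004, 0.962, 0.272, -0.001]
ft_force: [1.2, 0.5, -3.9]
opening: 0.0319
```

Emit:
step_arm --rows '[0.005,0,0,0,0,-0.18,-1,0.01,0,0,0,0,-0.36,-1,0.01,0,0,0,0,-0.54,-1,0.01,0,0,0,0,-0.67,-1,0.01,0,-0.02,0,0,-0.67,-1,0.01,0,-0.035,0,0,-0.67,-1,0.01,0,-0.045,0,0,-0.67,-1,0.01,0,-0.047,0,0,-0.67,-1]'

```text
clock: 8.48
eef_pos: [0.4543, -0.0019, -0.0062]
tool_rot: [-0.004, 0.998, -0.059, -0.0]
ft_force: [0.7, -0.7, -4.4]
opening: 0.0316
```

Emit:
step_arm --rows '[0,0,-0.0025,0,0,0,-1,0,0,-0.0025,0,0,0,0.3,0,0,-0.002,0,0,0,0.3,0,0,-0.002,0,0,0,0.3,0,0,0.02,0,0,0,0.3,0,0,0.05,0,0,0,0.3,0,0,0.05,0,0,0.18,0.3,0,0,0.05,0,0,0.36,0.3]'

```text
clock: 9.48
eef_pos: [0.4546, -0.0019, 0.0443]
tool_rot: [-0.003, 0.992, 0.124, -0.0]
ft_force: [0.1, -0.0, 0.5]
opening: 0.0573
```

Emit:
step_arm --rows '[0,0,0,0,0,0.18,0.3,0,0,0,0,0,0.36,0.3,0,0,0,0,0,0.54,0.3,0,0,0,0,0,0.72,0.3,0,0,0,0,0,0.9,0.3,0,0,0,0,0,1.08,0.3,0,0,0,0,0,1.26,0.3,0,0,0,0,0,1.44,0.3]'

```text
clock: 10.48
eef_pos: [0.4546, -0.0019, 0.0444]
tool_rot: [-0.002, 0.662, 0.749, -0.003]
ft_force: [-0.2, 0.1, -0.7]
opening: 0.0572
```

Emit:
step_arm --rows '[0,0,0,0,0,0.18,0.3,0,0,0,0,0,0.36,0.3,0,0,0,0,0,0.54,0.3,0,0,0,0,0,0.72,0.3,0,0,0,0,0,0.9,0.3,0,0,0,0,0,1.08,0.3,0,0,0,0,0,1.26,0.3,0,0,0,0,0,1.36,0.3]'

```text
clock: 11.48
eef_pos: [0.4546, -0.0019, 0.0445]
tool_rot: [0.0, 0.042, 0.999, -0.003]
ft_force: [-0.3, -0.4, -0.0]
opening: 0.0573
```

Run:
```python
from h import *
np.set_printoptions(precision=4,suppress=True)
st=env.read_state(); print(st['eef_pos'],st['opening'],st['qpos'])
r=rot(st['tool_rot']); print('tool y',r.apply([0,1,0]),'z',r.apply([0,0,1]))
print(camera_model('wrist'))
cv2.imwrite('pics/wrist5.png',snapshot('wrist'))
cv2.imwrite('pics/side5.png',snapshot('side'))
```

```text
[ 0.4546 -0.0019  0.0445] 0.0572560407847958 [-0.2588  0.3915  1.9029 -0.009   0.8456 -1.7404]
tool y [ 0.0832  0.9965 -0.0069] z [-0.0001 -0.0069 -1.    ]
{'intrinsics': array([[298.894 ,   0.    , 312.5936],
       [  0.    , 298.894 , 201.3199],
       [  0.    ,   0.    ,   1.    ]]), 'eye': array([0.3756, 0.0062, 0.2127]), 'attitude': array([ 0.7273, -0.1154, -0.1018,  0.6689])}
```

View pics/wrist5.png

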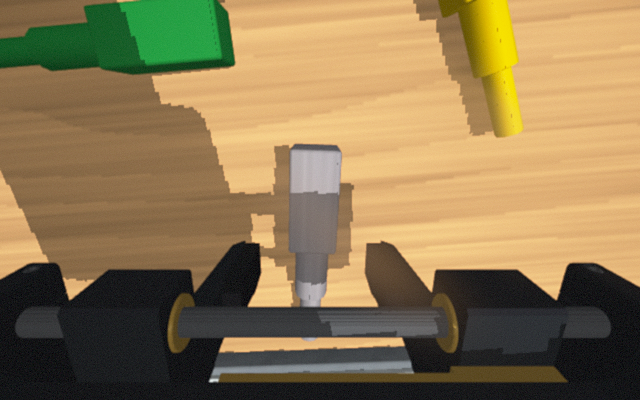

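View pics/side5.png

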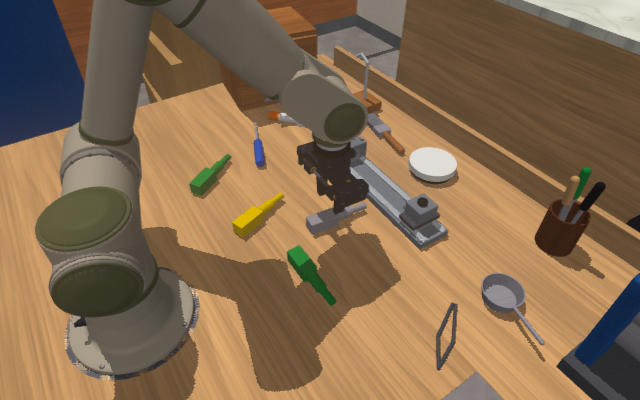

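Run:
```python
from h import *
np.set_printoptions(precision=4,suppress=True)
w=camera_model('wrist')
P=[onz(w,p,.032) for p in [(291,150),(340,151),(336,252),(290,251)]]
for p in P: print(p)
print([np.linalg.norm(P[i]-P[(i+1)%4]) for i in range(4)])
b=(P[0]+P[1])/2;f=(P[2]+P[3])/2;u=(f-b)/np.linalg.norm(f-b);print('butt',b,'ang',np.degrees(np.arctan2(u[1],u[0])),'origin',b+.05*u)
```

```text
[ 0.3996 -0.0098  0.032 ]
[0.4028 0.0196 0.032 ]
[0.4699 0.0128 0.032 ]
[ 0.4666 -0.0179  0.032 ]
[np.float64(0.029504413637886244), np.float64(0.06748212334164172), np.float64(0.030856451338852977), np.float64(0.06743959937473801)]
butt [0.4012 0.0049 0.032 ] ang -6.307501991165498 origin [ 0.4509 -0.0006  0.032 ]
```

Emit:
step_arm --rows '[-0.002,0,-0.025,0,0,-0.03,0.3,-0.002,0,-0.04,0,0,-0.03,0.3,-0.002,0,-0.049,0,0,-0.03,0.3,-0.002,0,-0.049,0,0,-0.03,-1,-0.002,0,-0.049,0,0,-0.03,-1,-0.002,0,-0.049,0,0,-0.03,-1,-0.002,0,-0.049,0,0,-0.03,-1,-0.002,0,-0.049,0,0,-0.03,-1]'

```text
clock: 12.58
eef_pos: [0.453, -0.0021, -0.004]
tool_rot: [0.001, 0.058, 0.998, -0.004]
ft_force: [-2.1, 0.1, 6.9]
opening: 0.0316
```

Regripped. Lift, turn about -83°, and hover over the channel.

Emit:
step_arm --rows '[0,0,0.04,0,0,0,-1,0,0,0.09,0,0,-0.1,-1,0.03,0,0.13,0,0,-0.28,-1,0.06,0.01,0.15,0,0,-0.46,-1,0.09,0.02,0.15,0,0,-0.64,-1,0.12,0.03,0.15,0,0,-0.82,-1,0.15,0.04,0.15,0,0,-1.0,-1,0.17,0.05,0.15,0,0,-1.18,-1]'

```text
clock: 13.58
eef_pos: [0.6234, 0.0484, 0.1448]
tool_rot: [-0.002, 0.606, 0.795, -0.004]
ft_force: [0.1, -0.2, -4.2]
opening: 0.0315
```

Emit:
step_arm --rows '[0,0.01,0,0,0,-0.15,-1,0,0.012,0,0,0,-0.28,-1,0,0.012,0,0,0,-0.28,-1]'

```text
clock: 13.95
eef_pos: [0.6229, 0.0606, 0.1438]
tool_rot: [-0.004, 0.711, 0.703, -0.004]
ft_force: [-0.1, 0.1, -4.0]
opening: 0.0319
```

Run:
```python
from h import *
np.set_printoptions(precision=4,suppress=True)
st=env.read_state(); print(st['eef_pos'],st['opening'],st['qpos'],st['ft_force'])
r=rot(st['tool_rot']); print('tool y',r.apply([0,1,0]),'z',r.apply([0,0,1]))
cv2.imwrite('pics/wrist6.png',snapshot('wrist'))
np.save('w6.npy',camera_model('wrist'),allow_pickle=True)
cv2.imwrite('pics/side6.png',snapshot('side'))
```

```text
[0.6229 0.0606 0.1438] 0.03192449811815348 [-0.0894  0.5996  1.2577 -0.0014  1.2951 -0.0783] [-0.1     0.1279 -4.0267]
tool y [ 0.9999 -0.0106 -0.0109] z [-0.0109 -0.0003 -0.9999]
```

View pics/wrist6.png

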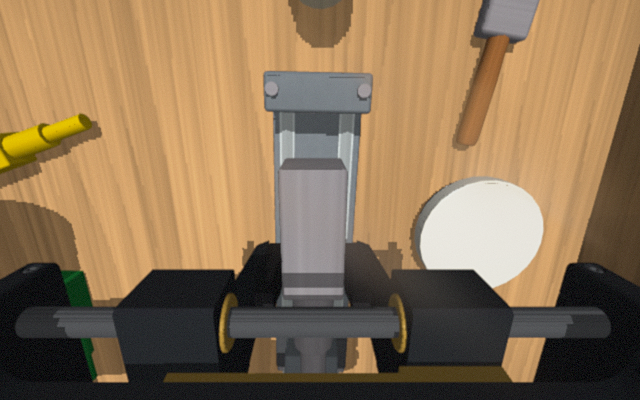

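View pics/side6.png

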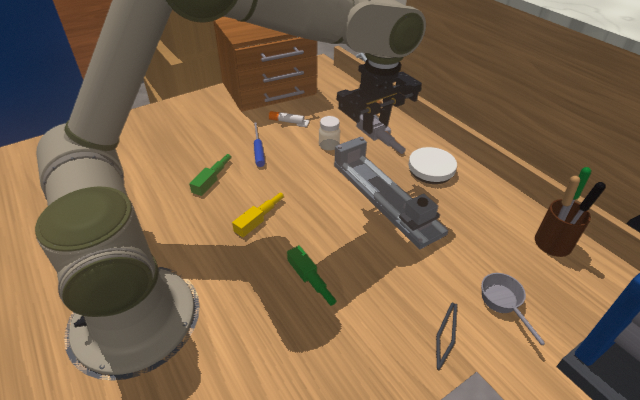

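Run:
```python
from h import *
np.set_printoptions(precision=4,suppress=True)
a=cv2.imread('pics/wrist6.png')
cv2.imwrite('pics/c6.png',cv2.resize(a[60:205,250:385],None,fx=4.1,fy=4.1,interpolation=cv2.INTER_CUBIC))
```

```text
(no output)
```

View pics/c6.png

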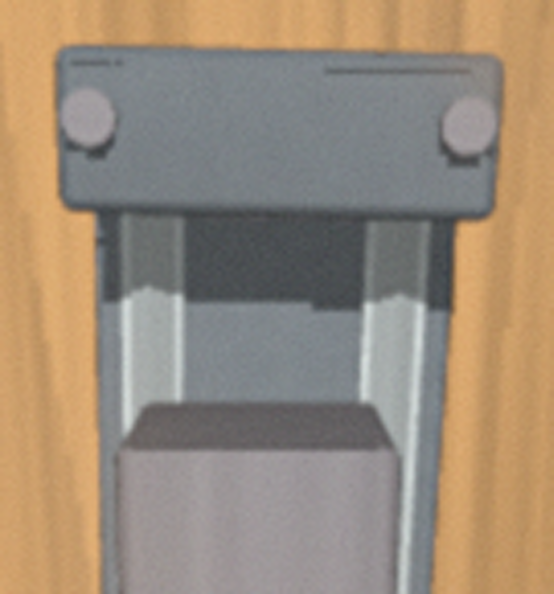

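Run:
```python
from h import *
np.set_printoptions(precision=4,suppress=True)
w=np.load('w6.npy',allow_pickle=True).item(); print(w['eye'])
f=lambda p:(250+p[0]/4.1,60+p[1]/4.1)
S=[onz(w,f(p),.068) for p in [(63,210),(492,217),(500,57),(57,47)]]
for x in S: print(x)
print('sz',[np.linalg.norm(S[i]-S[(i+1)%4]) for i in range(4)])
print('front mid',(S[0]+S[1])/2,'yaw deg',np.degrees(np.arctan2(*(S[1]-S[0])[1::-1])))
# lips: edges bright at two rows, z .028 outer
for v,us in ((240,(122,185,365,430)),(395,(122,182,362,418)),):
    q=[onz(w,f((u,v)),.028)[:2] for u in us]; print(v,q,'mid',np.mean(q,0))
# bed outer
for v,us in ((230,(100,452)),(590,(103,435))):
    q=[onz(w,f((u,v)),.018)[:2] for u in us]; print('bed',q,'mid',np.mean(q,0))
B=[onz(w,f(p),.180) for p in [(120,450),(395,450)]]; print('butt top',B,np.linalg.norm(B[0]-B[1]))
B=[onz(w,f(p),.148) for p in [(143,405),(378,405)]]; print('butt bot',B,np.linalg.norm(B[0]-B[1]))
# handle front top edge
B=[onz(w,p,.180) for p in [(283,294),(344,294)]]; print('front top',B)
```

```text
[0.6253 0.1399 0.3123]
[0.5854 0.1364 0.068 ]
[0.6674 0.1342 0.068 ]
[0.6675 0.1624 0.068 ]
[0.586  0.1651 0.068 ]
sz [np.float64(0.08194575194220334), np.float64(0.028207685488248167), np.float64(0.08150161869605414), np.float64(0.028731480547716574)]
front mid [0.6264 0.1353 0.068 ] yaw deg -1.4960567804192264
240 [array([0.5918, 0.1292]), array([0.6059, 0.1291]), array([0.6462, 0.1287]), array([0.6607, 0.1285])] mid [0.6261 0.1289]
395 [array([0.5903, 0.0945]), array([0.6042, 0.0943]), array([0.646, 0.094]), array([0.659 , 0.0938])] mid [0.6249 0.0941]
bed [array([0.5856, 0.1311]), array([0.6669, 0.1303])] mid [0.6263 0.1307]
bed [array([0.582 , 0.0435]), array([0.6659, 0.0429])] mid [0.624  0.0432]
butt top [array([0.6085, 0.1127, 0.18  ]), array([0.6386, 0.1125, 0.18  ])] 0.030143466286829432
butt bot [array([0.6078, 0.1123, 0.148 ]), array([0.6394, 0.112 , 0.148 ])] 0.0316306460567789
front top [array([0.6075, 0.0476, 0.18  ]), array([0.639 , 0.0475, 0.18  ])]
```

The rest's centre line is at x≈0.6264 at the stop face (y≈0.136), yaw about -1.6°. The stop measures 82×28.5 against 84×30. The held mandrel's butt is at (0.6236,0.112) with yaw about -0.2°. Shift and turn needed: +1.5 mm x, +19 mm y, -0.027 rad. I descend in stages.

Emit:
step_arm --rows '[0.0015,0.019,0,0,0,-0.027,-1,0.0015,0.019,-0.04,0,0,-0.027,-1,0.0015,0.019,-0.075,0,0,-0.027,-1,0.0015,0.019,-0.1,0,0,-0.027,-1,0.0015,0.019,-0.106,0,0,-0.027,-1,0.0015,0.019,-0.106,0,0,-0.027,-1]'

```text
clock: 14.8
eef_pos: [0.6249, 0.0791, 0.0388]
tool_rot: [-0.003, 0.72, 0.694, -0.004]
ft_force: [0.2, -0.7, -3.1]
opening: 0.0316
```

Run:
```python
from h import *
np.set_printoptions(precision=4,suppress=True)
st=env.read_state(); print(st['eef_pos'],st['opening'],st['ft_force'])
a=snapshot('wrist'); print(camera_model('wrist')['eye'])
cv2.imwrite('pics/wrist7.png',a)
cv2.imwrite('pics/scene7.png',cv2.resize(snapshot('scene')[160:310,170:370],None,fx=4,fy=4,interpolation=cv2.INTER_CUBIC))
```

```text
[0.6249 0.0791 0.0388] 0.03159136711922183 [ 0.2177 -0.6851 -3.1139]
[0.6292 0.1586 0.2076]
```

View pics/wrist7.png

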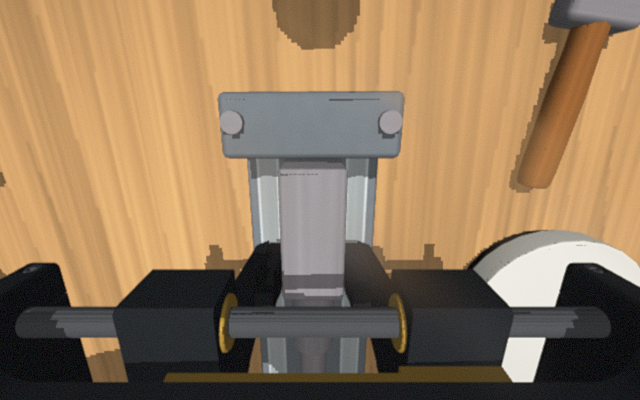

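View pics/scene7.png

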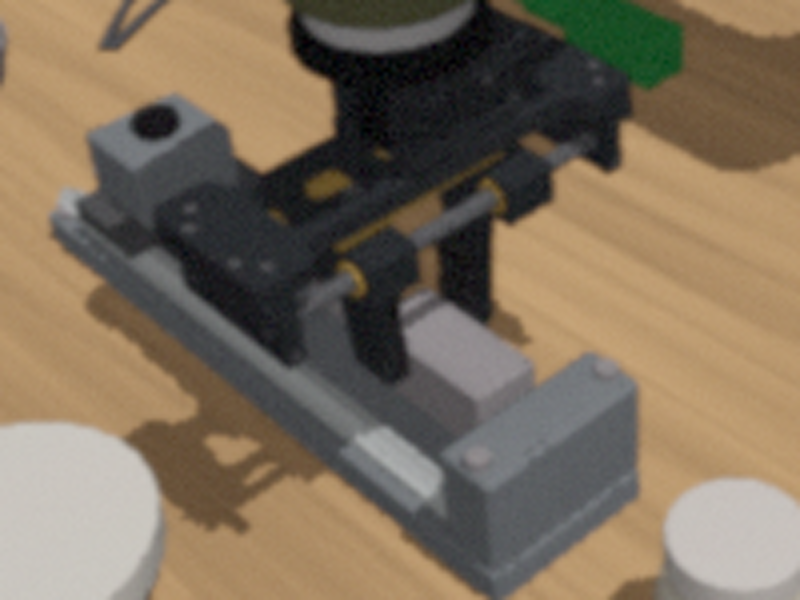

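Wrist view: the handle (u 281–347) is centred under the stop (u 224–402). Its butt edge at v≈161 is just short of the stop edge at v≈157, so the gap is about 2–3 mm. Lowering into the channel.

Emit:
step_arm --rows '[0.0,-0.001,-0.01,0,0,0,-1,0,-0.001,-0.017,0,0,0,-1,0,-0.001,-0.021,0,0,0,-1,0,-0.001,-0.0235,0,0,0,-1,0,-0.001,-0.025,0,0,0,-1,0,-0.001,-0.025,0,0,0,-1]'

```text
clock: 15.65
eef_pos: [0.6253, 0.0782, 0.0146]
tool_rot: [-0.003, 0.72, 0.694, -0.003]
ft_force: [0.1, 0.0, -3.5]
opening: 0.0317
```

Emit:
step_arm --rows '[0,0,-0.001,0,0,0,-1,0,0,-0.0018,0,0,0,-1,0,0,-0.0018,0,0,0,-1]'

```text
clock: 16.02
eef_pos: [0.6255, 0.0782, 0.014]
tool_rot: [-0.002, 0.72, 0.694, -0.003]
ft_force: [-4.4, 0.3, 6.6]
opening: 0.0317
```

Down on the floor. Now I slide it gently towards the stop.

Emit:
step_arm --rows '[0,0.001,0.001,0,0,0,-1,0,0.002,0.001,0,0,0,-1,0,0.002,0.001,0,0,0,-1]'

```text
clock: 16.4
eef_pos: [0.6254, 0.0803, 0.0147]
tool_rot: [-0.002, 0.72, 0.694, -0.003]
ft_force: [0.1, -0.7, -3.8]
opening: 0.0316
```

Emit:
step_arm --rows '[0,0.001,0,0,0,0,-1,0,0.002,0,0,0,0,-1,0,0.002,0,0,0,0,-1]'

```text
clock: 16.77
eef_pos: [0.6254, 0.0823, 0.0147]
tool_rot: [-0.002, 0.72, 0.694, -0.003]
ft_force: [1.1, -1.1, -5.6]
opening: 0.0316
```

Emit:
step_arm --rows '[0,0.001,0,0,0,0,-1,0,0.0015,0,0,0,0,-1,0,0.0015,0,0,0,0,-1]'

```text
clock: 17.15
eef_pos: [0.6255, 0.0823, 0.0147]
tool_rot: [-0.002, 0.72, 0.694, -0.004]
ft_force: [-0.4, -8.9, -3.1]
opening: 0.0315
```

Emit:
step_arm --rows '[0,0.001,0,0,0,0,-1,0,0.001,0,0,0,0,-1]'

```text
clock: 17.4
eef_pos: [0.6255, 0.0822, 0.0147]
tool_rot: [-0.001, 0.72, 0.694, -0.004]
ft_force: [-1.0, -6.7, -4.2]
opening: 0.0315
```

The butt touches the stop (fy -9 N at y=0.0823). Lower, release and lift.

Emit:
step_arm --rows '[0,-0.0005,-0.001,0,0,0,-1,0,-0.0005,-0.001,0,0,0,0.3,0,-0.0005,-0.001,0,0,0,0.3,0,-0.0005,-0.001,0,0,0,0.3,0,-0.0005,-0.001,0,0,0,0.3,0,-0.0005,0.03,0,0,0,0.3,0,-0.0005,0.07,0,0,0,0.3,0,-0.0005,0.12,0,0,0,0.3]'

```text
clock: 18.4
eef_pos: [0.625, 0.0817, 0.1354]
tool_rot: [-0.002, 0.72, 0.694, -0.005]
ft_force: [0.5, 0.9, 0.1]
opening: 0.0571
```

Emit:
step_arm --rows '[0,-0.05,0,0,0,0,-1,-0.003,-0.1,0,0,0,0,-1,-0.003,-0.1,0,0,0,0,-1]'

```text
clock: 18.77
eef_pos: [0.6219, -0.0211, 0.1355]
tool_rot: [-0.002, 0.721, 0.693, -0.005]
ft_force: [-0.1, 0.5, -0.1]
opening: 0.0293
```

Run:
```python
from h import *
np.set_printoptions(precision=4,suppress=True)
st=env.read_state(); print(st['clock'],st['eef_pos'],st['opening'],st['ft_force'])
a=snapshot('wrist'); np.save('w8.npy',camera_model('wrist'),allow_pickle=True)
cv2.imwrite('pics/wrist8.png',a)
cv2.imwrite('pics/scene8.png',cv2.resize(snapshot('scene')[160:310,170:370],None,fx=4,fy=4,interpolation=cv2.INTER_CUBIC))
```

```text
18.775 [ 0.6219 -0.0211  0.1355] 0.029264055122233134 [-0.0652  0.5142 -0.0973]
```

View pics/wrist8.png

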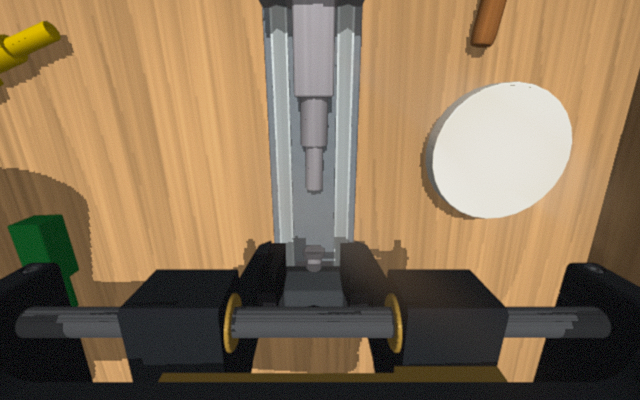

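View pics/scene8.png

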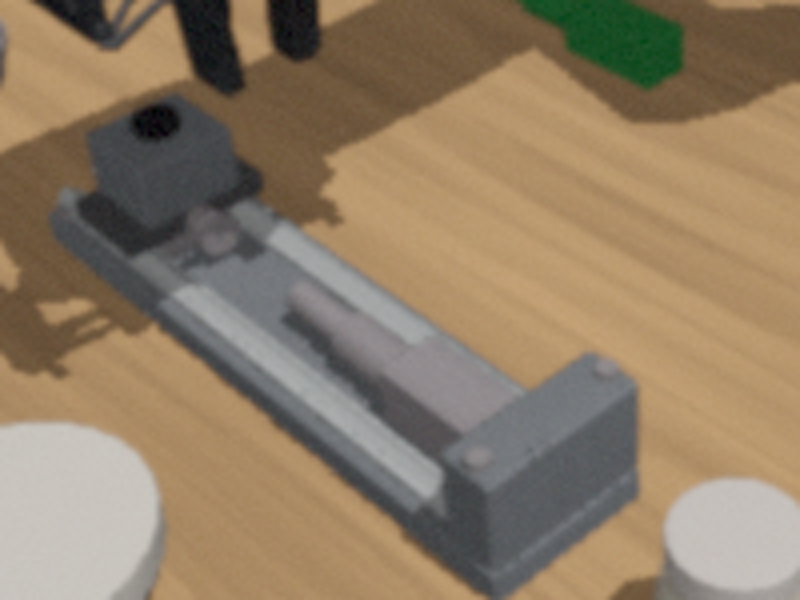

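The mandrel lies flat and centred (tip u=314 in wrist view, channel inner walls u 293–335), with its butt at the stop. Now I locate the tailstock.

Run:
```python
from h import *
np.set_printoptions(precision=4,suppress=True)
s=camera_model('scene');d=camera_model('side');w=np.load('w8.npy',allow_pickle=True).item()
k=lambda p:(170+p[0]/4,160+p[1]/4)
P=[onz(s,k(p),.076) for p in [(90,135),(178,95),(234,140),(150,182)]]
for p in P: print(p)
print([np.linalg.norm(P[i]-P[(i+1)%4]) for i in range(4)],'mid',np.mean(P,0))
c=lambda p:(300+p[0]/4,110+p[1]/4)
Q=[onz(d,c(p),.076) for p in [(428,372),(492,335),(552,382),(487,420)]]
print('side');[print(q) for q in Q]
print([np.linalg.norm(Q[i]-Q[(i+1)%4]) for i in range(4)],'mid',np.mean(Q,0))
print('knob',onz(s,k((155,120)),.084),onz(d,c((490,368)),.084))
print('tip end',onz(w,(314,191),.034))
print('bed end', onz(d,c((590,485)),.018),onz(d,c((480,545)),.018))
```

```text
[ 0.6427 -0.1427  0.076 ]
[ 0.5929 -0.1402  0.076 ]
[ 0.5981 -0.0867  0.076 ]
[ 0.6455 -0.0881  0.076 ]
[np.float64(0.04986014607090732), np.float64(0.053775004297925214), np.float64(0.04740462301660894), np.float64(0.05473916212121979)] mid [ 0.6198 -0.1144  0.076 ]
side
[ 0.5908 -0.1063  0.076 ]
[ 0.6417 -0.1036  0.076 ]
[ 0.6426 -0.1498  0.076 ]
[ 0.5921 -0.1517  0.076 ]
[np.float64(0.05095462899844142), np.float64(0.04621082810663034), np.float64(0.05053675161234812), np.float64(0.045378669963910746)] mid [ 0.6168 -0.1278  0.076 ]
knob [ 0.6198 -0.119   0.084 ] [ 0.6148 -0.1282  0.084 ]
tip end [ 0.6218 -0.016   0.034 ]
bed end [ 0.6528 -0.1844  0.018 ] [ 0.5702 -0.1828  0.018 ]
```

Tailstock block centre is about (0.618,-0.121) from the two views, so the back face is at y≈-0.146 and the pad at -0.076. The tip is at y≈-0.016, so there is about 60 mm to push. I go behind it with closed fingers.

Emit:
step_arm --rows '[-0.002,-0.06,0,0,0,0,-1,-0.004,-0.12,0,0,0,0,-1,-0.005,-0.172,0,0,0,0,-1,-0.005,-0.172,-0.03,0,0,0,-1,-0.005,-0.172,-0.08,0,0,0,-1,-0.005,-0.172,-0.105,0,0,0,-1,-0.005,-0.172,-0.105,0,0,0,-1]'

```text
clock: 19.75
eef_pos: [0.6165, -0.1882, 0.0287]
tool_rot: [-0.004, 0.719, 0.695, -0.005]
ft_force: [-0.4, -0.2, 0.9]
opening: 0.0005
```

Emit:
step_arm --rows '[0,0.015,0,0,0,0,-1,0,0.025,0,0,0,0,-1,0,0.035,0,0,0,0,-1,0,0.04,0,0,0,0,-1]'

```text
clock: 20.25
eef_pos: [0.6173, -0.1481, 0.0298]
tool_rot: [-0.002, 0.719, 0.695, -0.005]
ft_force: [1.9, -4.8, 2.6]
opening: 0.0003
```

Run:
```python
from h import *
st=env.read_state(); print(st['clock'],st['eef_pos'],st['opening'],st['ft_force'])
cv2.imwrite('pics/side9.png',cv2.resize(snapshot('side')[120:270,310:470],None,fx=4,fy=4,interpolation=cv2.INTER_CUBIC))
```

```text
20.25 [ 0.61729915 -0.14813032  0.02976506] 0.0002684522774489666 [ 1.86963249 -4.82870438  2.62636157]
```

View pics/side9.png

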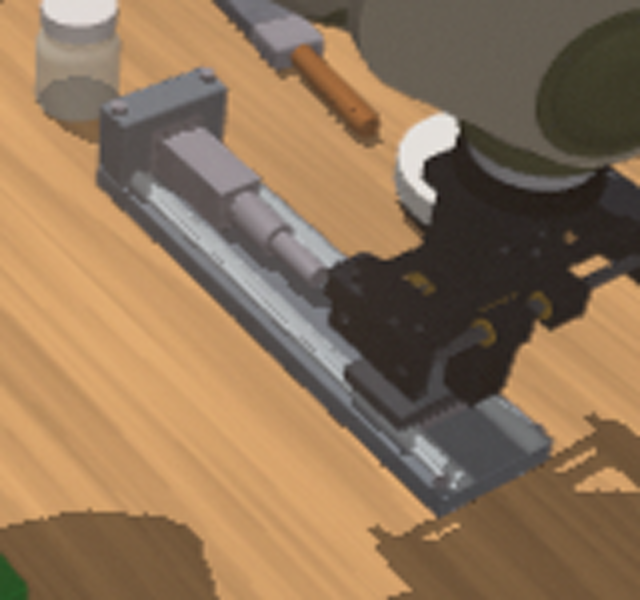

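Contact at about 4.8 N (sliding friction). Pushing on, then slower.

Emit:
step_arm --rows '[0,0.01,0,0,0,0,-1,0.0005,0.02,0,0,0,0,-1,0.001,0.03,0,0,0,0,-1,0.001,0.036,0,0,0,0,-1]'

```text
clock: 20.8
eef_pos: [0.6181, -0.1111, 0.0295]
tool_rot: [-0.003, 0.719, 0.695, -0.005]
ft_force: [1.9, -4.6, -0.1]
opening: 0.0006
```

Run:
```python
from h import *
cv2.imwrite('pics/scene10.png',cv2.resize(snapshot('scene')[160:310,170:370],None,fx=4,fy=4,interpolation=cv2.INTER_CUBIC))
```

```text
(no output)
```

View pics/scene10.png

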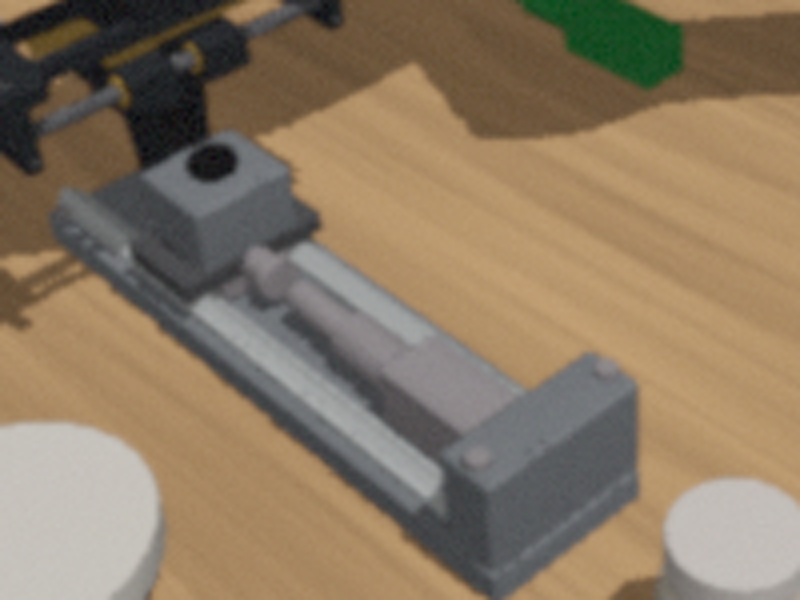

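The pad (265,275) is close to the tip (300,295), about 10–15 mm apart and aligned. Closing slowly with force checks.

Emit:
step_arm --rows '[0,0.003,0,0,0,0,-1,0,0.006,0,0,0,0,-1,0,0.009,0,0,0,0,-1]'

```text
clock: 21.22
eef_pos: [0.6183, -0.1015, 0.0295]
tool_rot: [-0.003, 0.719, 0.695, -0.005]
ft_force: [2.7, -4.4, -0.9]
opening: 0.0004
```

Emit:
step_arm --rows '[0,0.0015,0,0,0,0,-1,0,0.003,0,0,0,0,-1,0,0.0045,0,0,0,0,-1]'

```text
clock: 21.6
eef_pos: [0.6184, -0.097, 0.0296]
tool_rot: [-0.003, 0.719, 0.695, -0.005]
ft_force: [2.3, -3.6, -0.6]
opening: 0.0007
```

Emit:
step_arm --rows '[0,0.001,0,0,0,0,-1,0,0.002,0,0,0,0,-1]'

```text
clock: 21.85
eef_pos: [0.6185, -0.096, 0.0296]
tool_rot: [-0.002, 0.719, 0.695, -0.005]
ft_force: [2.2, -11.7, -1.7]
opening: 0.0007
```

Emit:
step_arm --rows '[0,0.001,0,0,0,0,-1,0,0.002,0,0,0,0,-1]'

```text
clock: 22.1
eef_pos: [0.6185, -0.0961, 0.0296]
tool_rot: [-0.001, 0.719, 0.695, -0.006]
ft_force: [1.6, -15.7, -1.8]
opening: 0.0004
```

Emit:
step_arm --rows '[0,0.001,0,0,0,0,-1,0,0.002,0,0,0,0,-1]'

```text
clock: 22.35
eef_pos: [0.6185, -0.0962, 0.0297]
tool_rot: [0.001, 0.719, 0.695, -0.007]
ft_force: [2.1, -17.8, -3.1]
opening: 0.0003
```

The stop is firm: y stays at -0.096 while the force rises to 18 N. Backing off and looking.

Emit:
step_arm --rows '[0,-0.005,0,0,0,0,-1,0,-0.03,0,0,0,0,-1,0,-0.05,0.02,0,0,0,-1,0,-0.05,0.07,0,0,0,-1,0,-0.05,0.12,0,0,0,-1,0,-0.03,0.15,0,0,0,-1,0,0.02,0.15,0,0,0,-1,0,0.02,0.15,0,0,0,-1]'

```text
clock: 23.35
eef_pos: [0.6181, -0.0728, 0.1798]
tool_rot: [-0.0, 0.718, 0.696, -0.007]
ft_force: [-0.5, 0.5, -0.7]
opening: 0.0002
```

Run:
```python
from h import *
st=env.read_state(); print(st['clock'],st['eef_pos'],st['ft_force'])
cv2.imwrite('pics/scene11.png',cv2.resize(snapshot('scene')[160:310,170:370],None,fx=4,fy=4,interpolation=cv2.INTER_CUBIC))
cv2.imwrite('pics/side11.png',cv2.resize(snapshot('side')[110:260,310:470],None,fx=4,fy=4,interpolation=cv2.INTER_CUBIC))
cv2.imwrite('pics/wrist11.png',cv2.resize(snapshot('wrist')[0:250,220:410],None,fx=2.4,fy=2.4,interpolation=cv2.INTER_CUBIC))
```

```text
23.35 [ 0.6180707  -0.07281806  0.17978653] [-0.48562995  0.47705441 -0.69382615]
```

View pics/scene11.png

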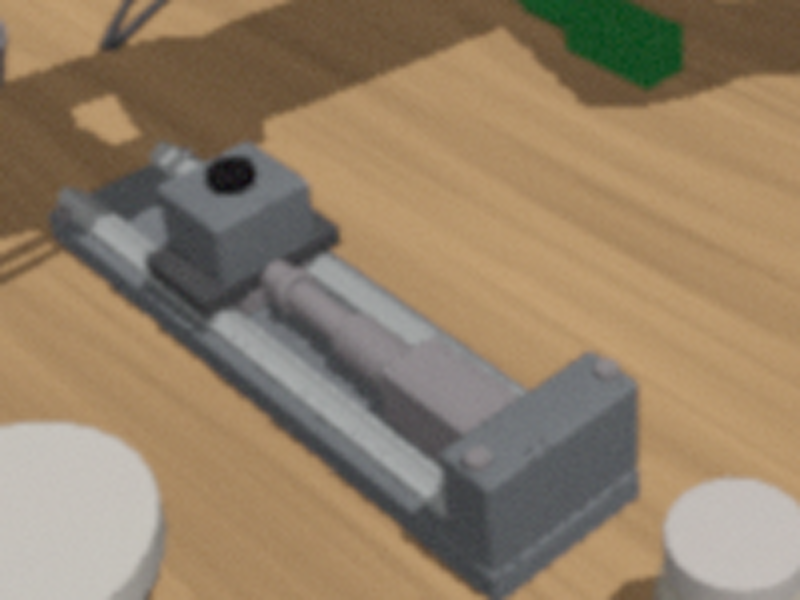

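View pics/side11.png

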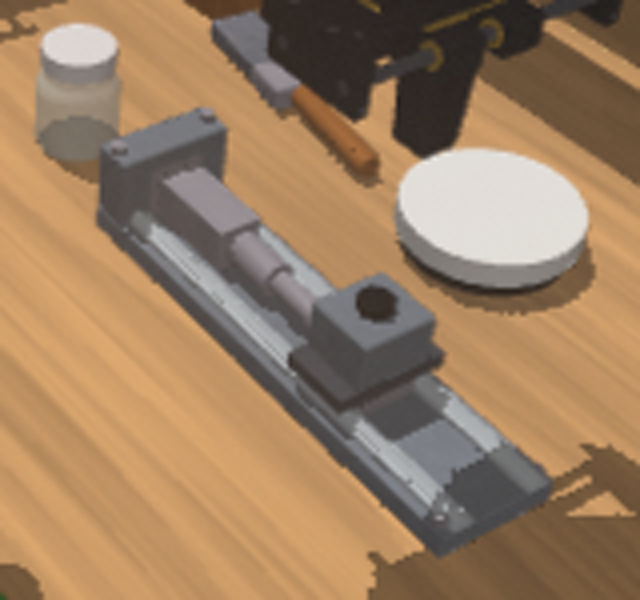

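View pics/wrist11.png

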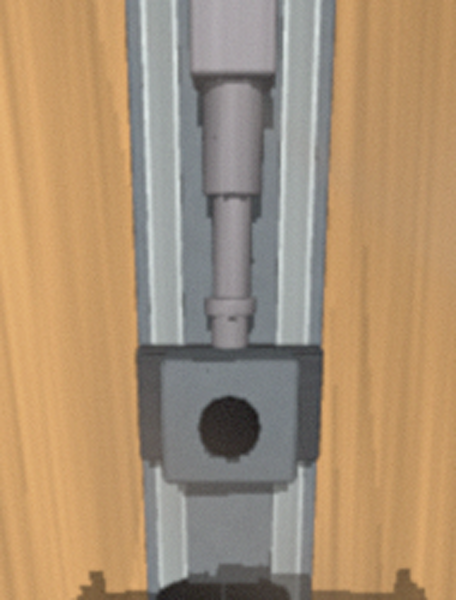

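The wrist view shows the pad (232,305) square on the thin tip. The side view shows the butt against the stop face and the jar upright where it was. The arm is clear, so I hand in.

```bash
python3 -c "
from station import env
print(env.hand_in())"
```

```text
the job is handed in; nothing more can be done
None
```

The mandrel lies flat in the channel, held between the end stop and the tailstock pad, and the job was handed in at about 23.5 s of the 48 s allowed.

**What I did:**
- I turned the mandrel end for end in two grasps, because joint 6 could not do the half turn in one.
- I laid it in the channel with the handle towards the end stop and slid it up until its butt touched the stop (about 9 N).
- After letting go, I pushed the tailstock from behind with closed fingers until it stopped firmly. The push rose from about 4.5 N of sliding friction to 18 N with no further movement. Then I backed off and lifted clear.

**Last checks:** in the three final camera views the pad sits centred on the thin end with no visible gap, and the handle is at the stop. The jar stands upright where it was, and the arm touches nothing. I did not take a last close-up from above of the stop end; that contact rests on the force readings and the side view.

**What disagreed:**
- **First grasps:** the first attempt lifted before the slow fingers had closed, and the second closed above the handle. Neither moved the mandrel.
- **TCP height:** the fingertips turned out to be about 20 mm above the reported TCP, as seen in two camera views. I corrected for this in every later move.
- **Wrist camera sizes:** several lengths measured through the wrist camera came out about 2–5% small. I allowed for this.

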